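# Slide the mixing slab out over the riser's edge

### The arm

A 6-joint arm with a two-finger parallel gripper is mounted at the origin on the work surface. World frame = base frame: x ahead of the robot, y to its left, z up, the work surface at z = 0. Lengths are in m, angles in rad, forces in N, time in s.
With the tool pointing down it reaches from about 0.425 to 0.95 m from the base axis. Payload 3.5 kg.
Tool frame: the origin (TCP) lies midway between the tips of the shut fingers; the grasp point (between the pads) lies ctrl.grasp_offset behind it (ctrl.grasp_offset is the distance from the TCP to the grasp point, in m); x points along the fingers, y is the direction in which the jaws open and shut, and the axes are right-handed (so a half turn about x gives the same grasp; the last joint's range is limited). The gripper opens to 85 mm and grips with 20 to 120 N. Pads are 22 mm wide; open, the fingers measure 114 mm over their backs; the gripper's body (76 mm by 85 mm) begins 54 mm behind the grasp point. The pads swing forward as they close: fully open they stand 13 mm farther back than shut.
Start: joints at [1.171, 0.286, 1.577, -0, 1.279, -0.15], TCP at [0.167, 0.654, 0.231] pointing down, gripper open.
Joint ranges: [-2.77, 2.77], [-0.9, 2.22], [0.21, 2.48], [-1.53, 4.67], [0.24, 2.81], [-2.84, 2.84]. Speed limits (rad/s): [2.79, 2.79, 3.14, 3.14, 3.14, 3.14].

### API

Orientations are given as a unit quaternion [x, y, z, w].
In Python, from plant import readout, read_camera, sign_off, ctrl gives the robot as it stands.
- The arm moves only by the tool drive_tool, never from a script. Its argument "steps" is a list of rows, each a list of 5 numbers: the shift along the tool's x, y, z in cm, then the turn about the tool's x in degrees, then the opening, from 0 (shut) to 1 (fully open). A call has 1 to 10 rows; each row shifts and turns the commanded pose from where the row before left it, along the tool's axes as they then stand; what a row does not reach is not made up. A row lasts 1/10 s, in which the tool goes at most 50 mm and 8.59 degrees, less where a joint would pass 70% of its speed; a pose out of reach is approached as far as the arm can. A call is refused whole if a number of a shift passes 5 or a number of a turn 8.59, either way. A call with a gripper value outside its range is refused whole. The fingers move at their own pace and stop on an object; "force" is the grip in N (left out, the last holds). Time passes only in rows, so rows that do not move let the fingers close. It gives the time, the measured TCP pose, the force and the opening at its end, in the units of the state.
- readout.get_state(): the state, without advancing time (a new reading comes with each control period).
- read_camera(name): name is "scene" or "top" or "wrist"; returns a dict with "frame" (420x560x3 uint8, red, green, blue), "vertical_fov" (degrees; the focal length in pixels is half the picture's height over the tangent of half this angle, whatever the lens; pixels are square), "cx", "cy" (the principal point, pixels), "k1" (the pictures are not rectified: a ray, as slopes to the right and down, at radius r is drawn at 1 + k1 r^2 times it, then the intrinsics apply), "eye" and "orientation" of the camera in the world. Camera axes: x right, y up, looking along -z (the intrinsics and any distortion apply to the point x, -y, -z); pixel columns grow to the right and rows downward; lengths in m; the calibration is good to about 2 mm. A picture is of the moment at which its call begins. There is no depth.
- sign_off(): hands the job in, once; it reports no verdict.
The state is a dict: "time": time; "qpos": joint angles; "dq": joint speeds; "joint_efforts": joint torques, N m; "eef_pos": TCP position; "tcp_rot": TCP orientation; "contact_force": force on the tool from outside, world axes, zero at the start; "wrist_torque": the same for the moment, N m; "opening": opening from 0.0 (shut) to 1.0 (fully open).
Only numpy, scipy, OpenCV 4.12 (cv2) and the standard library are available. Lean on these libraries where they do the work, as an engineer would, in place of code of your own. Each camera call takes 0.05 s, during which the arm holds its last target. There are 200 camera calls.

### The job

On the low grey riser lie two flat white mixing slabs; with the fingers push the one with the blue band away from the robot, toward the riser's far edge, until its end sticks out about 30 mm, so that the blue band lies right over the edge and the slab sits flat and square to it, ready for the dentist opposite to take. Only slide it: do not lift or tip it, and leave the orange-banded slab and everything else where it is. Then back away from it.

Things in the scene. Friction and masses are not known exactly. Their poses are not given: they have to be found in the camera images.
- blue_slab: White ceramic mixing slab with a blue band, 110 (its x) x 90 (its y) x 8 mm thick, about 0.2 kg, loose, lying flat on the riser. Origin: centre of its underside; x along its 110 mm length toward the end with the band (nearest the riser's far edge), z up. It starts 28 to 80 mm behind the edge at its front, up to about 14 degrees askew to the riser. Friction holds it where it is left.
- blue_band (a point): Middle of the blue band on the slab's top face: 25 mm along x from the slab's centre, 30 mm behind its front end, 8 mm above its underside. The band is 16 mm wide and runs across the slab's whole 90 mm width. Same axes as the slab.
- orange_slab: An equal slab with an orange band, lying beside the blue one on the riser (either may be on the left), their centres about 190 mm apart. Leave alone. Origin and axes as for the blue slab.
- riser: Fixed low grey riser on the table: 220 (its x, front to back) x 460 (its y) x 60 mm high, flat level top 60 mm above the table, no rim, open beneath its far edge. Origin: centre of its footprint at table height; x points away from the robot toward the far edge (turned up to about 12 degrees from ahead), z up.
- riser_edge (a point): Middle of the far top edge of the riser, with a dark edging strip: 110 mm along x from the riser's centre, at the height of its top. Axes as the riser's: x outward over the edge, y along the edge.
- red_pot: Pot with red lid, 44 mm across, 60 mm high, on the riser toward its left (+y) end, about 200 mm from the middle. Leave alone. Origin: centre of its underside.
- white_pot: White pot, 44 mm across, 55 mm high, on the riser toward its right (-y) end, about 200 mm from the middle. Leave alone. Origin: centre of its underside.
- glove_box: Yellow and blue box, 230 (its x) x 120 x 80 mm high, on the table to the left. Leave alone. Origin: centre of its underside.
- cup: Green cup, 72 mm across, 85 mm high, on the table to the right. Leave alone. Origin: centre of its underside.
- dish: Steel bowl, 130 mm across, 40 mm high, on the table to the left. Leave alone. Origin: centre of its underside.
- rinse: White bottle with blue cap, 66 mm across, 160 mm high, on the table to the right. Leave alone. Origin: centre of its underside.
- spatula: Spatula 180 mm long, lying on the table to the right. Leave alone. Origin on its underside, near its middle; x along its length.
Things that resemble listed ones, but are neither listed nor needed, are in the scene too. Leave any black look-alike of the blue_slab alone.

How it is judged:
By the outcome, as a careful person would: the job done as asked, in the order asked, and still so for the second after the job is handed in, with the robot touching nothing.
It also fails if it takes over 38 s, if anything falls off the work surface, if the arm or the gripper's body presses on something with over 40 N, if the wrist force passes 120 N, or if a joint passes its speed limit or range.

## Working session

There is one attempt and no reset: what is moved stays moved. The work goes in short steps, Python scripts to look and compute and a tool call to move; the robot and the scene stay as the last step left them, time stands still between calls to the robot, and variables do not carry over. Pictures are saved under pics/ and viewed, about 8 in all and at most 12, crops included, and the job is handed in when it is done.

Besides the shell and the picture viewer there is one more tool, called as name(argument=value, ...), one argument or row to a line, values as JSON. drive_tool: Moves the arm, as the interface text tells. Its arguments: {"type":"object","properties":{"steps":{"type":"array","items":{"type":"array","items":{"type":"number"}}},"force":{"type":"number"}},"required":["steps"]}

```bash
mkdir -p pics
cat > h.py <<'E'
import numpy as np, cv2
from plant import readout, read_camera, sign_off, ctrl
from scipy.spatial.transform import Rotation as R
def K(c):
    h,w=c["frame"].shape[:2]; f=h/2/np.tan(np.radians(c["vertical_fov"])/2)
    return np.array([[f,0,c["cx"]],[0,f,c["cy"]],[0,0,1.]]), np.array([c["k1"],0,0,0,0.])
def pix2plane(c,uv,z):
    k,d=K(c); p=cv2.undistortPointsIter(np.array(uv,float).reshape(-1,1,2),k,d,None,None,(3,50,1e-9)).reshape(-1,2)
    ray=R.from_quat(c["orientation"]).apply(np.c_[p[:,0],-p[:,1],-np.ones(len(p))]); e=np.array(c["eye"])
    return e+ray*((z-e[2])/ray[:,2])[:,None]
def save(c,name,crop=None,s=1):
    im=c["frame"][...,::-1]
    if crop: x0,y0,x1,y1=crop; im=im[y0:y1,x0:x1]
    cv2.imwrite("pics/"+name,cv2.resize(im,None,fx=s,fy=s,interpolation=cv2.INTER_CUBIC))
E
python3 - <<'E'
from h import *
import pickle
a=[]
for n in("top","scene"):
    c=read_camera(n); pickle.dump(c,open(n+".pkl","wb")); a.append(c["frame"]); print(n,c["eye"],c["orientation"],c["vertical_fov"],c["k1"])
save(dict(frame=a[0]),"t0.png",None,1.4); save(dict(frame=a[1]),"s0.png",None,1.4)
print(readout.get_state(), ctrl.grasp_offset)
E
```

```text
top [ 0.3610805  -0.01001899  1.36475685] [ 0.03870458 -0.04004307 -0.6979925   0.71393626] 57.35816052727566 -0.06266396458385669
scene [1.03193299 0.35071704 0.94606921] [0.14624087 0.2722054  0.83303255 0.45888407] 55.01353304221808 -0.11388055327476677
{'time': 0.1, 'qpos': array([ 1.17100970e+00,  2.87105985e-01,  1.57805377e+00,  1.60174380e-05,
        1.27859119e+00, -1.49979129e-01]), 'dq': array([ 0.00108668, -0.00048037, -0.00330546, -0.00017255, -0.00201   ,
        0.0013393 ]), 'joint_efforts': array([ 9.15586497e-04, -4.07293081e+01, -2.93700886e+01, -1.40161451e-04,
        3.32360229e-03,  3.06357879e-05]), 'eef_pos': array([0.1665893 , 0.6535003 , 0.23005367]), 'tcp_rot': array([ 0.08735944,  0.70180991, -0.08882535,  0.70138523]), 'contact_force': array([-0.19235526,  1.16511143,  0.67502641]), 'wrist_torque': array([-0.01661813,  0.01537804,  0.05187674]), 'opening': 0.9979154024526032} 0.0187
```

View pics/t0.png

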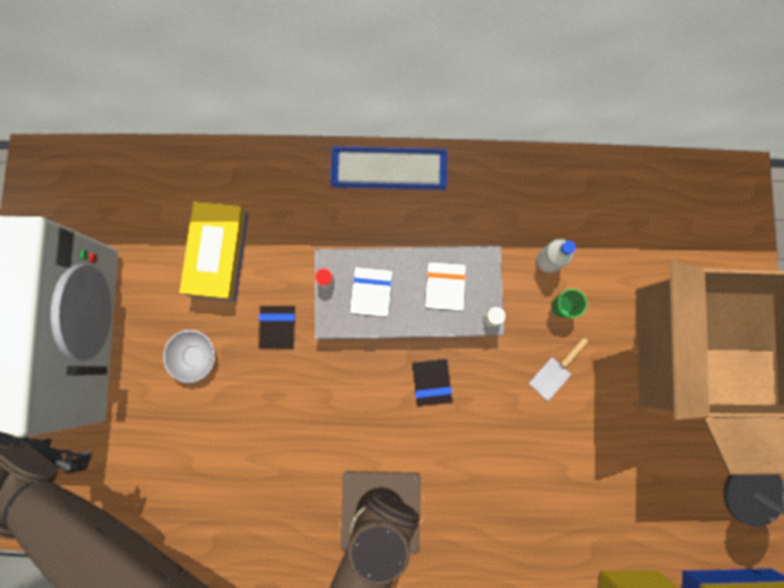

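View pics/s0.png

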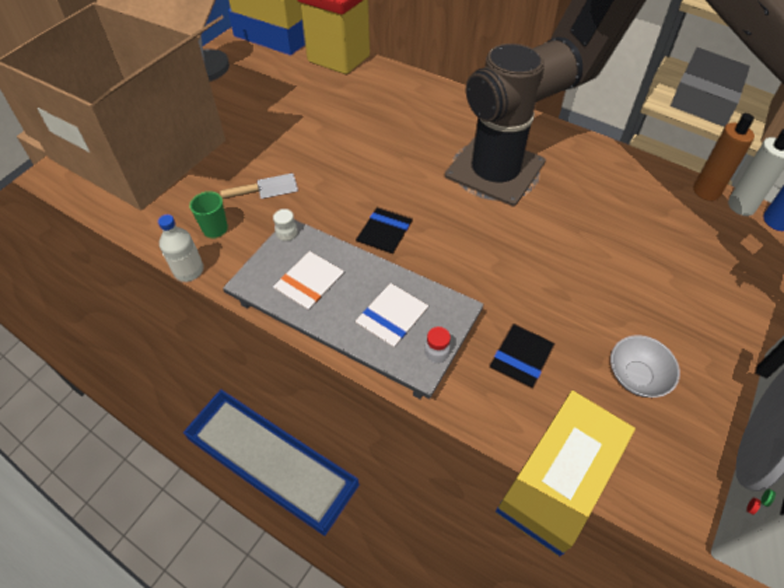

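Candidates (full-frame top pixels): the white slab with blue band at (265,208), the orange one at (318,204), black look-alikes at (198,233) and (309,273), and the blue-framed tray at (277,120). By the description it is (265,208). I'll measure it and check with a crop.

```bash
cat >> h.py <<'E'
def slab(c,guess,z=0.068,win=45):
    f=c["frame"].astype(int); m=np.zeros(f.shape[:2],np.uint8)
    x,y=map(int,guess); h=cv2.cvtColor(c["frame"],cv2.COLOR_RGB2HSV)
    w=(h[...,2]>195)&(h[...,1]<50); b=(h[...,0]>100)&(h[...,0]<130)&(h[...,1]>110)
    s=np.s_[max(0,y-win):y+win,max(0,x-win):x+win]; m[s]=(w|b)[s]
    m=cv2.morphologyEx(m,cv2.MORPH_CLOSE,np.ones((3,3)))
    cs,_=cv2.findContours(m,cv2.RETR_EXTERNAL,cv2.CHAIN_APPROX_NONE)
    k=max(cs,key=cv2.contourArea)
    P=pix2plane(c,k.reshape(-1,2),z)[:,:2]
    (cen,size,ang)=cv2.minAreaRect((P*1000).astype(np.float32))
    B=pix2plane(c,np.argwhere(((m>0)&b))[:,::-1],z)[:,:2]
    return np.array(cen),size,ang,B.mean(0)*1000,k
def lines_fit(P):
    l=cv2.fitLine(P.astype(np.float32),cv2.DIST_HUBER,0,1e-3,1e-3).ravel(); return l[:2],l[2:]
E
python3 - <<'E'
from h import *
import pickle
for n,g,g2 in(("top",(265,208),(318,204)),("scene",(280,224),(221,199))):
    c=pickle.load(open(n+".pkl","rb"))
    cen,size,ang,b,k=slab(c,g,win=40 if n=="top" else 38); print(n,cen,size,ang,"band",b, "axis ang",np.degrees(np.arctan2(*(b-cen)[::-1])))
    # riser: gray mask
    h=cv2.cvtColor(c["frame"],cv2.COLOR_RGB2HSV); m=((h[...,1]<40)&(h[...,2]>60)).astype(np.uint8)
    m=cv2.morphologyEx(m,cv2.MORPH_OPEN,np.ones((3,3)))
    cnt,lab,st,ce=cv2.connectedComponentsWithStats(m); L=lab[g[1]-35:g[1]+35,g[0]-35:g[0]+35]; l=np.bincount(L[L>0]).argmax()
    r=(lab==l).astype(np.uint8); r=cv2.morphologyEx(r,cv2.MORPH_CLOSE,np.ones((15,15))); print(st[l])
    k=max(cv2.findContours(r,0,cv2.CHAIN_APPROX_NONE)[0],key=cv2.contourArea).reshape(-1,2)
    P=pix2plane(c,k,.06)[:,:2]*1000; print("riser",cv2.minAreaRect(P.astype(np.float32)))
c=pickle.load(open("top.pkl","rb")); a=c["frame"][165:255,215:370]; d=pickle.load(open("scene.pkl","rb"))["frame"][150:290,150:355]
a=cv2.resize(a,(620,360),interpolation=2); d=cv2.resize(d,(330,225)); 
cv2.imwrite("pics/crop.png",a[...,::-1])
E
```

```text
top [539.22735596  36.97710419] (95.68525695800781, 115.36922454833984) 85.47523498535156 band [563.20118779  34.50551528] axis ang -5.886129368577
[ 225  176  135   66 8050]
riser ((540.7202758789062, -55.65458679199219), (221.6875762939453, 458.9167175292969), 2.335336208343506)
scene [538.75543213  38.25429535] (90.84175872802734, 111.15282440185547) 85.61813354492188 band [563.62898643  37.59511198] axis ang -1.5180615745463604
[  160   150   184   133 10997]
riser ((536.6857299804688, -67.57518005371094), (238.66253662109375, 490.2454528808594), 2.3394341468811035)
```

View pics/crop.png

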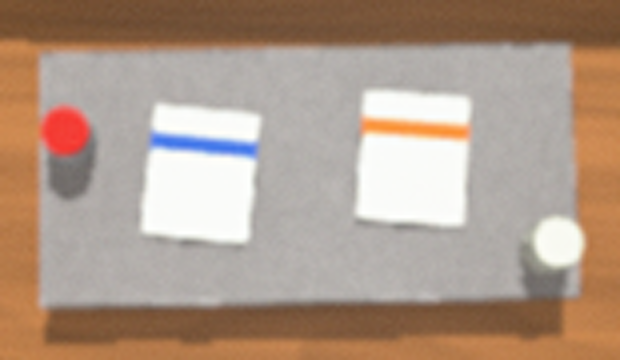

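The crop confirms it: white slab, blue band toward the far edge, at crop (200,172). Measured sizes match the given ones (slab about 93×113, riser 222×459). The slab is 53 mm behind the edge and about 6.8° askew. Next I plan the approach.

```bash
cat >> h.py <<'E'
def st():
    s=readout.get_state(); r=R.from_quat(s["tcp_rot"]); return s,r.as_matrix(),np.array(s["eef_pos"])
U=np.array([np.cos(np.radians(2.34)),np.sin(np.radians(2.34)),0]); V=np.array([-U[1],U[0],0])
RC=np.array([.541,-.056,0.])
def rel(): # tcp in riser frame mm, yaw error of tool y vs riser y
    s,M,p=st(); d=p-RC; a=np.degrees(np.arctan2(M[1,1],M[0,1]))-92.34
    return dict(t=round(s["time"],2),riser=np.round([d@U*1e3,d@V*1e3,p[2]*1e3],1),yaw=round((a+90)%180-90,2),F=np.round(s["contact_force"],1),op=round(s["opening"],3))
E
python3 - <<'E'
from h import *
s,M,p=st(); print(M.round(3)); print(rel())
q=p.copy()
for w in([.19,.5,.231],[.36,.33,.231],[.454,.037,.231]):
    w=np.array(w); print("now-axes cm",(M.T@(w-q)*100).round(1)); q=w
E
```

```text
[[-0.001  0.247  0.969]
 [-0.002  0.969 -0.247]
 [-1.    -0.002 -0.   ]]
{'t': 0.1, 'riser': array([-345.1,  724.2,  230.1]), 'yaw': np.float64(-16.65), 'F': array([-0.2,  1.2,  0.7]), 'op': 0.998}
now-axes cm [ -0.1 -14.3   6.1]
now-axes cm [  0.  -12.3  20.7]
now-axes cm [  0.1 -26.1  16.4]
```

drive_tool(
  steps=[
    [0,-3.6,1.5,0,0.65],
    [0,-3.6,1.5,0,0.65],
    [0,-3.6,1.5,0,0.65],
    [0,-3.5,1.6,0,0.65],
    [0,-2.1,3.5,0,0.65],
    [0,-2.1,3.5,0,0.65],
    [0,-2.1,3.5,0,0.65],
    [0,-2.0,3.5,0,0.65],
    [0,-2.0,3.4,0,0.65],
    [0,-2.0,3.3,0,0.65],
  ],
)

```text
time: 1.1
eef_pos: [0.3614, 0.3286, 0.231]
tcp_rot: [0.088, 0.702, -0.088, 0.701]
contact_force: [0.5, 0.2, -0.0]
opening: 0.65
```

drive_tool(
  steps=[
    [0,-3.7,2.3,0,0.65],
    [0,-3.7,2.3,0,0.65],
    [0,-3.7,2.3,0,0.65],
    [0,-3.7,2.3,0,0.65],
    [0,-3.7,2.4,0,0.65],
    [0,-3.8,2.4,0,0.65],
    [0,-3.8,2.4,0,0.65],
    [0,0,0,-8.3,0.65],
    [0,0,0,-8.3,0.65],
    [0,0,0,0,0.65],
  ],
)

```text
time: 2.1
eef_pos: [0.4549, 0.0361, 0.2308]
tcp_rot: [-0.014, 0.707, 0.014, 0.707]
contact_force: [-0.3, 0.7, 0.6]
opening: 0.65
```

Run:
```python
from h import *
print(rel()); s,M,p=st(); print(p)
c=read_camera("wrist"); save(c,"w1.png"); t=read_camera("top"); print(slab(t,(265,208),win=40)[:4]); print(rel())
```

```text
{'t': 2.1, 'riser': array([-82.3,  95.5, 230.8]), 'yaw': np.float64(-0.13), 'F': array([-0.3,  0.7,  0.6]), 'op': 0.65}
[0.45487231 0.03609753 0.23079302]
(array([575.67315674,  34.5243988 ]), (94.98387908935547, 47.69505310058594), 81.34175872802734, array([562.53842551,  38.5632812 ]))
{'t': 2.2, 'riser': array([-82.3,  96.1, 231. ]), 'yaw': np.float64(-0.22), 'F': array([-0.1,  0.9,  0.1]), 'op': 0.652}
```

View pics/w1.png

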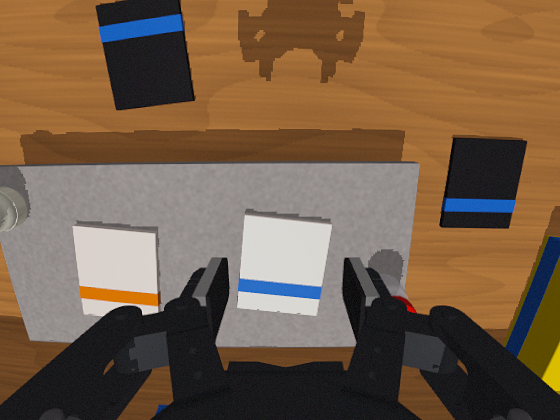

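The wrist view looks from the far side: the slab's rear edge is at the top (247–330, 213), with its blue band at the bottom (280,290). I'll measure the slab and riser from this closer view.

Run:
```python
from h import *
c=read_camera("wrist"); print(c["eye"],c["vertical_fov"])
cor=[(247,213),(330,222),(316,315),(239,306),(75,223),(158,228)]
print((pix2plane(c,cor,.068)*1000).round(1))
print("riser rear corner R",(pix2plane(c,[(418,162)],.06)*1000).round(1))
g=cv2.cvtColor(c["frame"],cv2.COLOR_RGB2HSV)
# slab mask
m=np.zeros(g.shape[:2],np.uint8); w=((g[...,2]>180)&(g[...,1]<40))|((g[...,0]>100)&(g[...,0]<130)&(g[...,1]>110)&(g[...,2]>120))
m[205:322,230:338]=w[205:322,230:338]
k=max(cv2.findContours(m,0,1)[0],key=cv2.contourArea).reshape(-1,2)
P=pix2plane(c,k,.068)[:,:2]*1000; r=cv2.minAreaRect(P.astype(np.float32)); print(r)
d=np.array([*r[0],0])/1000-RC; print("riser frame",d@U*1e3,d@V*1e3)
# riser rear edge: scan columns for last gray->shadow boundary
e=[]
for x in list(range(60,235,5))+list(range(340,400,5)):
    col=c["frame"][140:190,x].astype(float).sum(1); e.append((x,140+np.argmax(np.diff(cv2.GaussianBlur(col.reshape(-1,1),(1,5),0).ravel()))+.5))
E_=(pix2plane(c,e,.06)-RC); print("rear edge riser x", np.median(E_@U)*1e3, "slope deg",np.degrees(np.polyfit(E_@V,E_@U,1)[0]), (E_@U*1e3).round(0)[::8])
print(rel())
```

```text
[0.38048019 0.03359372 0.37432691] 66.83405305625826
[[ 476.6   -1.    68. ]
 [ 483.1   83.4   68. ]
 [ 594.1   76.7   68. ]
 [ 585.6   -9.9   68. ]
 [ 494.5 -182.9   68. ]
 [ 496.3  -93.3   68. ]]
riser rear corner R [[419.4 168.3  60. ]]
((536.4297485351562, 35.942481994628906), (90.57805633544922, 109.85157012939453), 85.63592529296875)
riser frame -0.8124885299647892 92.05241472212036
rear edge riser x -111.46166701614295 slope deg -0.05301007807343469 [-111. -112. -112. -111. -111. -112.]
{'t': 2.25, 'riser': array([-82.2,  96.3, 231.1]), 'yaw': np.float64(-0.17), 'F': array([-0.1,  0.4,  0.4]), 'op': 0.647}
```

Views agree to about 2 mm: slab at riser x about 0 and y about 92, and the edge slope agrees within 0.05°. Now I descend behind the slab and feel for the riser.

drive_tool(
  steps=[
    [4,0,0,0,0.65],
    [4,0,0,0,0.65],
    [4,0,0,0,0.65],
    [2.6,0,0,0,0.65],
    [1.0,0,0,0,0.65],
    [0,0,0,0,0.65],
  ],
)

```text
time: 2.85
eef_pos: [0.4541, 0.0371, 0.0741]
tcp_rot: [-0.014, 0.708, 0.014, 0.706]
contact_force: [0.3, 0.5, 0.5]
opening: 0.649
```

drive_tool(
  steps=[
    [0.3,0,0,0,0.65],
    [0.3,0,0,0,0.65],
    [0.3,0,0,0,0.65],
    [0.2,0,0,0,0.65],
    [0.1,0,0,0,0.65],
    [0,0,0,0,0.65],
  ],
)

```text
time: 3.45
eef_pos: [0.4551, 0.0366, 0.0633]
tcp_rot: [-0.014, 0.707, 0.014, 0.707]
contact_force: [-0.9, -0.8, 0.1]
opening: 0.651
```

drive_tool(
  steps=[
    [0.15,0,0,0,0.65],
    [0.15,0,0,0,0.65],
    [0,0,0,0,0.65],
  ],
)

```text
time: 3.75
eef_pos: [0.455, 0.0366, 0.0601]
tcp_rot: [-0.014, 0.707, 0.014, 0.707]
contact_force: [-0.0, -0.1, -0.6]
opening: 0.651
```

drive_tool(
  steps=[
    [0.1,0,0,0,0.65],
    [0.1,0,0,0,0.65],
    [0,0,0,0,0.65],
  ],
)

```text
time: 4.05
eef_pos: [0.455, 0.0366, 0.0582]
tcp_rot: [-0.014, 0.707, 0.014, 0.707]
contact_force: [-0.4, -0.2, -0.2]
opening: 0.649
```

drive_tool(
  steps=[
    [0.1,0,0,0,0.65],
    [0.1,0,0,0,0.65],
    [0,0,0,0,0.65],
  ],
)

```text
time: 4.35
eef_pos: [0.455, 0.0366, 0.0562]
tcp_rot: [-0.014, 0.707, 0.014, 0.707]
contact_force: [-0.7, 0.0, -0.2]
opening: 0.653
```

drive_tool(
  steps=[
    [0.1,0,0,0,0.65],
    [0,0,0,0,0.65],
  ],
)

```text
time: 4.55
eef_pos: [0.4552, 0.0366, 0.0559]
tcp_rot: [-0.014, 0.707, 0.014, 0.707]
contact_force: [-2.1, 0.1, 4.7]
opening: 0.652
```

drive_tool(
  steps=[
    [0.1,0,0,0,0.65],
    [0,0,0,0,0.65],
  ],
)

```text
time: 4.75
eef_pos: [0.4552, 0.0366, 0.0559]
tcp_rot: [-0.014, 0.708, 0.014, 0.706]
contact_force: [-5.6, 0.5, 11.8]
opening: 0.65
```

Riser contact was felt at TCP z = 0.056. I lift about 2.5 mm clear and start pushing.

drive_tool(
  steps=[
    [-0.4,0,0,0,0.65],
    [0,0,0.5,0,0.65],
    [0,0,0.5,0,0.65],
    [0,0,0.5,0,0.65],
    [0,0,0.5,0,0.65],
    [0,0,0.5,0,0.65],
    [0,0,0.5,0,0.65],
    [0,0,0.5,0,0.65],
    [0,0,0.5,0,0.65],
    [0,0,0,0,0.65],
  ],
)

```text
time: 5.75
eef_pos: [0.4961, 0.0382, 0.0585]
tcp_rot: [-0.014, 0.706, 0.014, 0.707]
contact_force: [0.9, -1.1, -0.5]
opening: 0.651
```

Run:
```python
from h import *
print(rel()); c=read_camera("wrist"); t=read_camera("scene"); 
save(c,"w2.png"); print(slab(t,(276,226),win=38)[:4])
print(rel())
```

```text
{'t': 5.75, 'riser': array([-41. ,  96. ,  58.5]), 'yaw': np.float64(-0.05), 'F': array([ 0.9, -1.1, -0.5]), 'op': 0.651}
(array([563.9430542 ,  45.50317383]), (111.27281951904297, 91.2261962890625), 2.5192341804504395, array([588.64650812,  46.5702951 ]))
{'t': 5.85, 'riser': array([-41.4,  96. ,  58.6]), 'yaw': np.float64(-0.05), 'F': array([ 0.9, -0.3,  0.4]), 'op': 0.647}
```

View pics/w2.png

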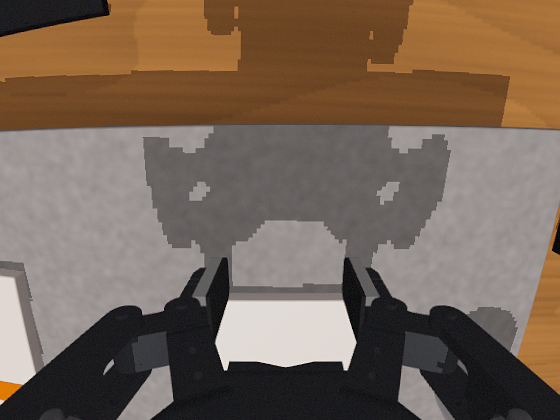

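The wrist view shows the slab's rear edge (y≈290) resting against both fingers. The scene view gives it at 2.5°, so it's square to the riser (2.34°). Pushing on.

drive_tool(
  steps=[
    [0,0,0.3,0,0.65],
    [0,0,0.5,0,0.65],
    [0,0,0.6,0,0.65],
    [0,0,0.6,0,0.65],
    [0,0,0.6,0,0.65],
    [0,0,0.6,0,0.65],
    [0,0,0.6,0,0.65],
    [0,0,0.5,0,0.65],
    [0,0,0.3,0,0.65],
    [0,0,0.1,0,0.65],
  ],
)

```text
time: 6.85
eef_pos: [0.5424, 0.04, 0.0583]
tcp_rot: [-0.014, 0.707, 0.014, 0.707]
contact_force: [-2.5, -0.4, 0.8]
opening: 0.653
```

```bash
cat > meas.py <<'E'
from h import *
import sys
print(rel()); t=read_camera("scene"); d=np.array(slab(t,(268,234),win=44)[0]); r=slab(t,(268,234),win=44); print(r[:4])
save(t,sys.argv[1],(150,140,360,290),3.7)
s=np.r_[r[0],0]/1e3-RC; print("slab riser frame",s@U*1e3,s@V*1e3); b=np.r_[r[3],0]/1e3-RC; print("band",b@U*1e3)
# far edge profile: sample brightness along riser x at z=.06 for several y
k,dd=K(t); Rm=R.from_quat(t["orientation"]).as_matrix(); cv=np.diag([1,-1,-1])@Rm.T
g=cv2.cvtColor(t["frame"],cv2.COLOR_RGB2GRAY).astype(np.float32); h=cv2.cvtColor(t["frame"],cv2.COLOR_RGB2HSV)[...,1].astype(np.float32)
xs=np.arange(90,125,2.5)
for ys in ((-190,-150,-110),(-20,0,20,35),(150,160,170)):
    P=np.array([RC+U*x/1e3+V*y/1e3+[0,0,.06] for y in ys for x in xs])
    q=cv2.projectPoints(P,cv2.Rodrigues(cv)[0],-cv@np.array(t["eye"]),k,dd)[0].reshape(-1,2).astype(np.float32)
    v=cv2.remap(g,q[:,:1].copy(),q[:,1:].copy(),1).reshape(len(ys),-1).mean(0); print(ys,dict(zip(xs.tolist(),v.round().astype(int).tolist())))
E
python3 meas.py s3.png
```

```text
{'t': 6.85, 'riser': array([ 5.3, 95.9, 58.3]), 'yaw': np.float64(-0.05), 'F': array([-2.5, -0.4,  0.8]), 'op': 0.653}
(array([610.37866211,  47.06861115]), (111.22581481933594, 90.90656280517578), 2.5241994857788086, array([634.73173445,  48.0027938 ]))
slab riser frame 73.5290342280576 100.14997995476182
band 97.89994145500825
(-190, -150, -110) {90.0: 155, 92.5: 155, 95.0: 155, 97.5: 156, 100.0: 157, 102.5: 158, 105.0: 159, 107.5: 151, 110.0: 125, 112.5: 87, 115.0: 65, 117.5: 83, 120.0: 106, 122.5: 118}
(-20, 0, 20, 35) {90.0: 158, 92.5: 158, 95.0: 158, 97.5: 158, 100.0: 158, 102.5: 159, 105.0: 159, 107.5: 156, 110.0: 127, 112.5: 84, 115.0: 67, 117.5: 91, 120.0: 123, 122.5: 135}
(150, 160, 170) {90.0: 155, 92.5: 156, 95.0: 156, 97.5: 156, 100.0: 157, 102.5: 159, 105.0: 159, 107.5: 154, 110.0: 120, 112.5: 75, 115.0: 61, 117.5: 72, 120.0: 88, 122.5: 108}
```

View pics/s3.png

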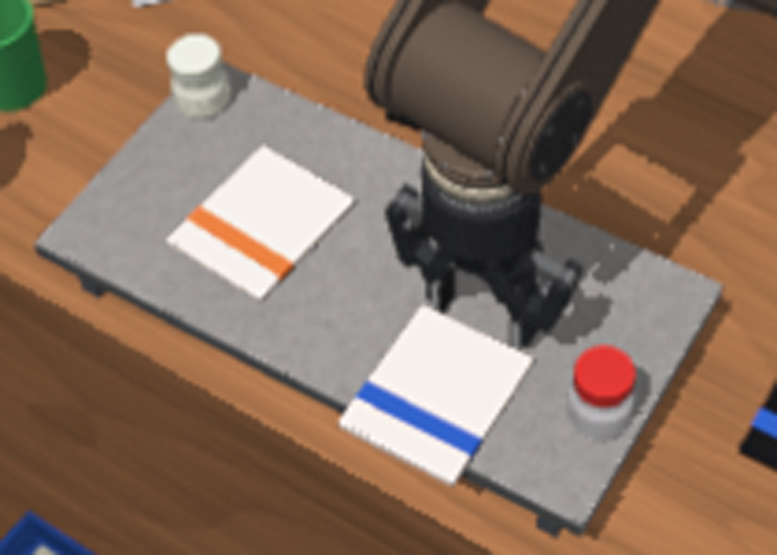

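The slab is square. Its band at riser x≈98 lies 12 mm short of the edge (≈110.5 in the same view). I push the rest slowly, then look.

drive_tool(
  steps=[
    [0,0,0.2,0,0.65],
    [0,0,0.3,0,0.65],
    [0,0,0.3,0,0.65],
    [0,0,0.2,0,0.65],
    [0,0,0.1,0,0.65],
    [0,0,0.05,0,0.65],
    [0,0,0,0,0.65],
  ],
)

```text
time: 7.6
eef_pos: [0.5537, 0.0405, 0.0583]
tcp_rot: [-0.014, 0.707, 0.014, 0.707]
contact_force: [-0.7, -0.3, -0.1]
opening: 0.649
```

```bash
python3 meas.py s4.png | head -4
```

```text
{'t': 7.6, 'riser': array([16.6, 95.9, 58.3]), 'yaw': np.float64(-0.05), 'F': array([-0.7, -0.3, -0.1]), 'op': 0.649}
(array([621.62756348,  47.81827545]), (111.61125946044922, 91.4135971069336), 2.5241994857788086, array([646.13175659,  50.24726643]))
slab riser frame 84.79916383055237 100.43973378879008
band 109.38209787164021
```

drive_tool(
  steps=[
    [0,0,-0.5,0,0.65],
    [0,0,-1.5,0,0.65],
    [0,0,-1.5,0,0.65],
    [-3,0,-1,0,0.65],
    [-4,0,-1,0,0.65],
    [-4,0,-1,0,0.65],
    [-4,0,-1,0,0.65],
    [0,4.5,-1,0,0.65],
    [0,4.5,0,0,0.65],
    [0,0,0,0,0.65],
  ],
)

```text
time: 8.65
eef_pos: [0.4644, 0.1307, 0.2093]
tcp_rot: [-0.015, 0.706, 0.016, 0.708]
contact_force: [-0.4, -0.4, -0.5]
opening: 0.648
```

```bash
python3 meas.py s5.png | head -4
python3 - <<'E'
from h import *
t=read_camera("top"); save(t,"t5.png",(210,155,375,260),4.7)
k,dd=K(t); cv=np.diag([1,-1,-1])@R.from_quat(t["orientation"]).as_matrix().T
def prof(ys,z,xs,img):
    P=np.array([RC+U*x/1e3+V*y/1e3+[0,0,z] for y in ys for x in xs])
    q=cv2.projectPoints(P,cv2.Rodrigues(cv)[0],-cv@np.array(t["eye"]),k,dd)[0].reshape(-1,2).astype(np.float32)
    return cv2.remap(img,q[:,:1].copy(),q[:,1:].copy(),1).reshape(len(ys),-1)
f=t["frame"].astype(np.float32); sat=f[...,2].copy()
xs=np.arange(90,160,.5)
for z,ys in((.06,(-190,-150,-110,0,30,170)),(.068,(60,70,85,100,115,130,140))):
    v=prof(ys,z,xs,sat); 
    for y,r in zip(ys,v):
        hi=r[:10].mean() if z<.065 else r.max(); lo=r[-10:].mean(); i=np.where(r>(hi+lo)/2)[0].max(); print(z,y,"end at",xs[i],end="; ")
    print()
br=prof((60,75,90,105,120,140),.068,np.arange(80,140,.5),(f[...,2]-f[...,0]).copy()); X=np.arange(80,140,.5); br=br.clip(20)-20
print("band",(br*X).sum(1)/br.sum(1))
E
```

```text
{'t': 8.65, 'riser': array([-68.9, 189.7, 209.3]), 'yaw': np.float64(0.23), 'F': array([-0.4, -0.4, -0.5]), 'op': 0.648}
(array([621.14385986,  47.35728836]), (110.79434204101562, 91.36317443847656), 3.3741209506988525, array([646.13175659,  50.24726643]))
slab riser frame 84.29704175690405 99.99888040410934
band 109.38209787164021
0.06 -190 end at 110.0; 0.06 -150 end at 111.5; 0.06 -110 end at 111.0; 0.06 0 end at 112.0; 0.06 30 end at 112.5; 0.06 170 end at 112.0; 
0.068 60 end at 140.5; 0.068 70 end at 140.5; 0.068 85 end at 140.5; 0.068 100 end at 140.5; 0.068 115 end at 141.0; 0.068 130 end at 141.0; 0.068 140 end at 141.0; 
band [109.35014086 109.08310937 109.11088686 108.89171723 109.17384324
 109.18364494]
```

View pics/t5.png

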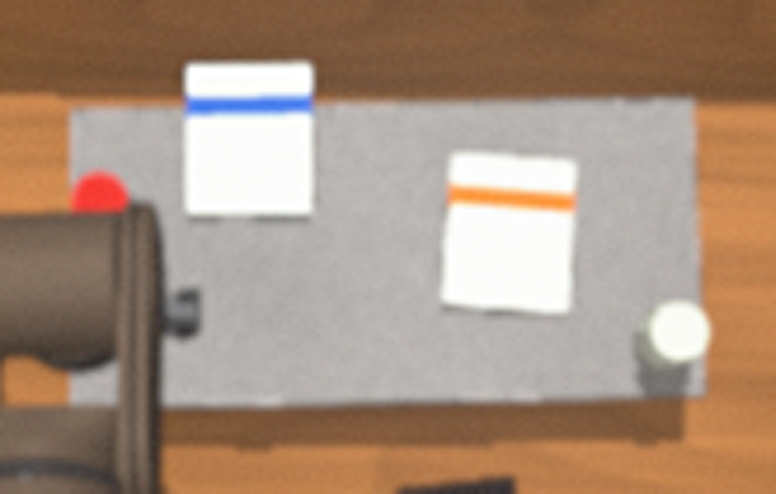

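The top view shows the slab square to the edge, with the blue band at (250,104) in line with the riser edge (y≈103). Overhang is about 29 mm, the orange slab and pots look undisturbed, and the arm is clear. That's good enough, so I hand in.

```bash
python3 -c "
from h import *
print(rel()); print(sign_off())"
```

```text
{'t': 8.75, 'riser': array([-68.6, 186.7, 208.5]), 'yaw': np.float64(0.09), 'F': array([-0.6, -0.5,  0.2]), 'op': 0.648}
the job is handed in; nothing more can be done
None
```

I pushed the blue-banded slab from behind with both fingertips, held about 2.5 mm above the riser. That squared it to the riser and slid it out over the far edge. I then backed the arm off and up, and handed in at about 8.8 s.

**Overhang:** the last top and scene views both put it at about 29 mm. The blue band's middle is about 1 mm (scene) to 2.5 mm (top) behind the edge, so it may be slightly short. I left it there.

**Squareness:** the slab is square to the edge within about 0.3° in the top view. The final scene view gave about 1° of skew, from a coarser fit than the 0.2° it showed during the push.

**Flatness:** I did not measure this separately. The slab was only pushed along its rear edge, and nothing in the views suggested tipping.

**Everything else:** by eye, the orange slab and both pots look unmoved. The gripper touched nothing at the end, and the highest force I saw was about 13 N, while feeling for the riser.

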